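Feel along a sanded chair rail for splinters

ROBOT

A 6-joint arm with a two-finger parallel gripper is mounted at the origin on the work surface. World frame = base frame: x ahead of the robot, y to its left, z up, the work surface at z = 0. Lengths are in m, angles in rad, forces in N, time in s.
With the tool pointing down it reaches from about 0.25 to 0.8 m from the base axis. Payload 8.5 kg.
Tool frame: the origin (TCP) lies at the very end of the fingers, on their centre line; the grasp point (between the pads) lies 19 mm behind it; z points along the fingers, y is the line along which they close (so a half turn about z gives the same grasp; the last joint's range is limited). The gripper opens to 85 mm and grips with 20 to 120 N. Pads are 22 mm wide; open, the fingers measure 114 mm over their backs; the gripper's body (76 mm by 85 mm) begins 54 mm behind the grasp point. The pads swing forward as they close: fully open they stand 13 mm farther back than shut.
Start: joints at [1.289, 0.238, -0.013, 1.319, 0, 1.571], TCP at [0.146, 0.504, 0.207] pointing down, gripper open.
Joint ranges: [-2.66, 2.66], [-1.03, 1.9], [-1.14, 1.46], [-1.82, 2.27], [-1.45, 1.34], [-3.14, 3.14]. Speed limits (rad/s): [2.22, 2.22, 2.79, 3.14, 3.14, 3.14].

INTERFACE

Orientations are given as a 3x3 rotation matrix whose columns are the frame's x, y, z axes.
In Python, from bench import * gives the robot as it stands.
- The arm moves only by the tool jog_arm, never from a script. Its argument "rows" is text: rows parted by semicolons, each of 7 numbers parted by spaces: the turn, a rotation vector about the tool's x, y, z normalised to -1 to 1, where 1 is 180 degrees, then the shift along the tool's x, y, z normalised to -1 to 1, where 1 is 50 cm, then the opening, from 0 (shut) to 1 (fully open). A call has 1 to 20 rows; each row is the pose to reach, as a shift and turn from the pose commanded when the call began, along the tool's axes at that moment, turning the shorter way round; what a row does not reach only later rows make up. A row lasts 1/12 s, in which the tool goes at most 41.7 mm and 7.16 degrees, less where a joint would pass 70% of its speed; a pose out of reach is approached as far as the arm can. A call with a number of a shift or a turn outside -1 to 1 is refused whole. A call with a gripper value outside its range is refused whole. The fingers move at their own pace and stop on an object; the grip force is fixed at half the most. Time passes only in rows, so rows that repeat a pose let the fingers close. It gives the time, the measured TCP pose, the force, the opening and the grip force at its end, in the units of the state.
- state(): the state, without advancing time (a new reading comes with each control period).
- get_image(name): name is "scene" or "top" or "wrist"; returns the picture (480x640x3 uint8, blue, green, red); there is no depth.
- camera_model(name): a dict with "fx", "fy", "cx", "cy" (pixels), "R" (3x3) and "t" (3): a world point X has camera coordinates R X + t; the wrist camera has in their place "mount" (4x4, takes a point from camera to tool coordinates, whose origin is the TCP and whose axes are the flange's). Camera axes: x right, y down, z forward; pixel columns grow to the right and rows downward; lengths in m; the calibration is good to about 2 mm. A picture is of the moment at which its call begins: read the wrist's pose just before it. camera_model takes no time and is no camera call.
- finish_job(): hands the job in; it is judged then, once.
The state is a dict: "time": time; "joint_pos": joint angles; "joint_vel": joint speeds; "joint_efforts": joint torques, N m; "eef_pos": TCP position; "tcp_rot": TCP orientation; "ft_force": force on the tool from outside, world axes, zero at the start; "torque": the same for the moment, N m; "opening": finger opening in m; "grasp_force": force on a finger pad.
Only numpy, scipy, OpenCV 4.12 (cv2) and the standard library are available. Lean on these libraries where they do the work, as an engineer would, in place of code of your own. Each camera call takes 0.05 s, during which the arm holds its last target. There are 200 camera calls.

TASK

Feel the freshly sanded top edge of the small bowed chair rail in the sprung cradle: set closed fingertips lightly on the edge at the end with the tenon and run them along the curve, touching every stretch in turn, to the rounded end. Finish there, with the fingertips still resting lightly on top of the rounded end (the program ends while holding this touch). Never press the cradle down hard, do not grip or lift the rail, and leave the jar, dowel and sanding block where they stand.

Things in the scene. Friction and masses are not known exactly. Their poses are not given: they have to be found in the camera images.
- edge1: stretch 1 of 5 of the rail's top edge, counted from the tenon end: a 44 mm long part of the bare-wood rail, 24 mm wide, 32 mm high. Origin: middle of its flat top face, on the centreline. x runs along the rail towards the rounded end, y across it, z up. It sinks and rises with rail. This first stretch begins at the square-cut shoulder, 22 mm before its origin; there a 28 mm long, 12 mm wide tenon sticks out, its top 12 mm lower than the edge.
- edge2: stretch 2 of 5 of the rail's top edge, counted from the tenon end: a 44 mm long part of the bare-wood rail, 24 mm wide, 32 mm high. Origin: middle of its flat top face, on the centreline. x runs along the rail towards the rounded end, y across it, z up. It sinks and rises with rail.
- edge3: stretch 3 of 5 of the rail's top edge, counted from the tenon end: a 44 mm long part of the bare-wood rail, 24 mm wide, 32 mm high. Origin: middle of its flat top face, on the centreline. x runs along the rail towards the rounded end, y across it, z up. It sinks and rises with rail.
- edge4: stretch 4 of 5 of the rail's top edge, counted from the tenon end: a 44 mm long part of the bare-wood rail, 24 mm wide, 32 mm high. Origin: middle of its flat top face, on the centreline. x runs along the rail towards the rounded end, y across it, z up. It sinks and rises with rail.
- edge5: stretch 5 of 5 of the rail's top edge, counted from the tenon end: a 44 mm long part of the bare-wood rail, 24 mm wide, 32 mm high. Origin: middle of its flat top face, on the centreline. x runs along the rail towards the rounded end, y across it, z up. It sinks and rises with rail.
- nose: the rounded far end of the rail, following stretch 5: 20 mm of edge ending in a half-round of 12 mm radius, same top height. Origin: on the flat top face at the centre of the half-round; axes as for the stretches. It moves with rail.
- rail (a joint): how far the sprung carrier with the whole rail is pushed down, in m: 0 at rest (edge 88 mm above the bench), positive downwards. Straight up-and-down spring, about 0.4 N per mm; a light touch pushes it down 3 to 11 mm; at 18 mm it counts as pressed too hard, at 22 mm it meets its stop. The whole rail sinks level. Negative means lifted.
- jig: grey laminated base board of the cradle, 340 x 240 x 18 mm, fixed to the bench. Origin: centre of its underside. x along the rail's length from tenon end to rounded end, z up. The rail is 24 mm wide and flat-topped, and bows gently sideways to +y as a level arc of 250 mm radius (240 mm along the centreline, its middle 28 mm to the side of its ends); it stands over the middle of the board.
- jar: bystander: small screw-top jar, 48 mm diameter, 60 mm high, standing loose on the base board. Origin: centre of its underside.
- dowel: bystander: upright offcut of round dowel, 32 mm diameter, 50 mm high, loose on the base board. Origin: centre of its underside.
- block: bystander: cork-faced sanding block, 45 x 32 x 34 mm high, loose on the base board. Origin: centre of its underside.

How it is judged:
By the outcome, as a careful person would: the job done as asked, in the order asked, and still so for the second after the job is handed in, while the arm keeps its last pose, push and grip.
It also fails if it takes over 48 s, if anything falls off the work surface, if the arm or the gripper's body presses on something with over 40 N, if the wrist force passes 120 N, or if a joint passes its speed limit or range.

## Working session

There is one attempt and no reset: what is moved stays moved. The work goes in short steps, Python scripts to look and compute and a tool call to move; the robot and the scene stay as the last step left them, time stands still between calls to the robot, and variables do not carry over. Pictures are saved under pics/ and viewed, at most 10 in all, crops included, and the job is handed in when it is done.

Besides the shell and the picture viewer there is one more tool, called after ">>>" in YAML: its name, and indented under it one key for each argument. jog_arm: Moves the arm, as the interface text tells. Scaled input: -1 to 1 covers 50 cm each way for a shift and 180 degrees each way for a turn. Its arguments: {"type":"object","properties":{"rows":{"type":"string"}},"required":["rows"]}

```bash
mkdir -p pics
python3 - <<'E'
from bench import *
import cv2,numpy as np
s=state();print(s['time'],s['eef_pos'],s['tcp_rot'],s['ft_force'],s['opening'])
for n in("top","scene"):
    cv2.imwrite(f'pics/{n}1.png',get_image(n));print(n,camera_model(n))
E
```

```text
0.0 [0.14587131 0.50388421 0.20688522] [[-9.60565474e-01  2.78053644e-01 -3.75791188e-04]
 [ 2.78053898e-01  9.60564548e-01 -1.33378083e-03]
 [-9.89092654e-06 -1.38567402e-03 -9.99999040e-01]] [-0.31986795 -0.02586256  0.49221276] 0.08527099506931174
top {'fx': 451.9368159506935, 'fy': 451.9368159506935, 'cx': 321.4013133717098, 'cy': 241.66208565417244, 'R': array([[-0.01503192, -0.99954207, -0.02626196],
       [-0.99808418,  0.01657616, -0.05960873],
       [ 0.06001675,  0.02531561, -0.9978763 ]]), 't': array([0.03870469, 0.56533601, 0.80885761])}
scene {'fx': 506.21761114184056, 'fy': 506.21761114184056, 'cx': 315.0082637109228, 'cy': 241.52340366952305, 'R': array([[-0.64627726,  0.76305522,  0.00851093],
       [ 0.61733615,  0.52935014, -0.58196606],
       [-0.4485775 , -0.37085733, -0.81316854]]), 't': array([ 0.35030742, -0.33124445,  1.00465175])}
```

View pics/top1.png

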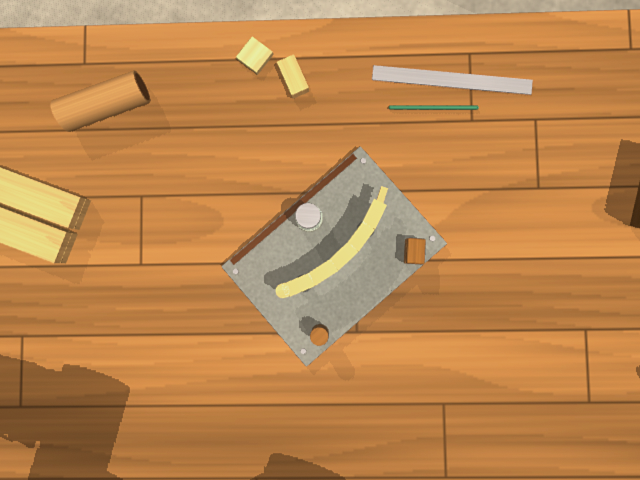

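View pics/scene1.png

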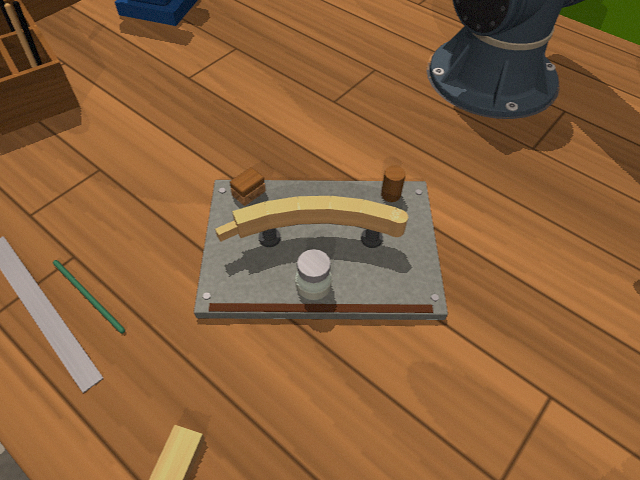

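The top view shows the rail's tenon at about (385,190) and its nose at (282,291), with the bow towards the lower right. The jar is at (308,216), the block at (415,250) and the dowel at (319,335). Next I measure the rail's arc on the plane z = 0.088.

```bash
cat > h.py <<'E'
import cv2,numpy as np
from bench import *
def cast(n,uv,z):
    c=camera_model(n);uv=np.atleast_2d(uv).astype(float)
    d=np.c_[(uv[:,0]-c['cx'])/c['fx'],(uv[:,1]-c['cy'])/c['fy'],np.ones(len(uv))]@c['R']
    o=-c['R'].T@c['t'];return o+d*((z-o[2])/d[:,2])[:,None]
E
python3 - <<'E'
from h import *
from scipy.optimize import least_squares
im=cv2.imread('pics/top1.png');hsv=cv2.cvtColor(im,cv2.COLOR_BGR2HSV)
print(hsv[250,345],hsv[291,282],hsv[250,280],hsv[190,385])
m=cv2.inRange(hsv,(20,60,195),(35,255,255))
n,l,st,_=cv2.connectedComponentsWithStats(m);i=l[250,345];print(st[i])
v,u=np.nonzero(l==i);P=cast('top',np.c_[u,v],.088)[:,:2]
a=cast('top',[[385,190],[282,291]],.088)[:,:2];print(a,'chord',np.hypot(*(a[1]-a[0])))
x=(a[1]-a[0])/np.hypot(*(a[1]-a[0]));y=np.array([-x[1],x[0]])
c0=a.mean(0)-.22*y
for k in range(3):
    r=least_squares(lambda c:np.hypot(*(P-c).T)-.25,c0);c0=r.x
    w=P-c0;ang=np.arctan2(w@x,w@y)
    s=ang*.25;keep=(s>np.percentile(s,15))&(s<np.percentile(s,97));
    if k<2:
        P0=P;r=least_squares(lambda c:np.hypot(*(P[keep]-c).T)-.25,c0);c0=r.x
w=P-c0;ang=np.arctan2(w@x,w@y)*.25;rad=np.hypot(*w.T)
print('centre',c0,'s range',ang.min(),ang.max(),'x',x)
for b in np.arange(ang.min(),ang.max(),.012):
    q=rad[(ang>=b)&(ang<b+.012)];print(round(b,4),len(q),q.min().round(4),q.max().round(4))
for nm,uv,z in(('jar',(308,215),.078),('dowel',(319,335),.068),('block',(415,250),.052)):print(nm,cast('top',uv,z))
for q in('jigcorners',):print(cast('top',[[359,147],[446,243],[307,365],[222,264]],.018))
E
```

```text
[ 26 104 235] [ 26 111 235] [ 25  34 172] [ 25 115 238]
[ 275  186  113  112 2178]
[[ 0.64663233 -0.08000824]
 [ 0.480456    0.09480107]] chord 0.24119051925494017
centre [0.72175357 0.16073561] s range -0.13226254910486915 0.13470029900337135 x [-0.68898368  0.72477685]
-0.1323 50 0.2436 0.2552
-0.1203 51 0.2436 0.2552
-0.1083 98 0.2374 0.2625
-0.0963 106 0.2377 0.262
-0.0843 105 0.2377 0.2617
-0.0723 105 0.2381 0.2623
-0.0603 100 0.238 0.2616
-0.0483 104 0.2379 0.2617
-0.0363 104 0.2381 0.262
-0.0243 106 0.2383 0.2624
-0.0123 107 0.238 0.2617
-0.0003 106 0.238 0.2618
0.0117 102 0.2385 0.2616
0.0237 104 0.2384 0.2624
0.0357 105 0.2377 0.2617
0.0477 104 0.2377 0.2613
0.0597 105 0.2382 0.2619
0.0717 102 0.2379 0.2617
0.0837 100 0.2376 0.2605
0.0957 105 0.2378 0.2616
0.1077 100 0.2379 0.262
0.1197 95 0.2381 0.2616
0.1317 14 0.2427 0.2564
jar [[0.60804071 0.05033628 0.078     ]]
dowel [[0.4044029  0.03492681 0.068     ]]
block [[ 0.54655731 -0.13380247  0.052     ]]
[[ 0.73971349 -0.04230928  0.018     ]
 [ 0.55965673 -0.19621101  0.018     ]
 [ 0.34401468  0.05899581  0.018     ]
 [ 0.52787331  0.21249939  0.018     ]]
```

```bash
cat >> h.py <<'E'
C=np.array([.72175,.16074]);X=np.array([-.68898,.72478]);Y=np.array([-.72478,-.68898])
def rail(s,z):return np.r_[C+.25*(np.sin(s/.25)*X+np.cos(s/.25)*Y),z]
def rel(p,s):return (s['tcp_rot'].T@(np.asarray(p)-s['eef_pos'])/.5).round(4)
E
python3 - <<'E'
from h import *
s=state();p=rail(-.088,.13);print(p,rail(.1227,.08))
print(rel([*p[:2],.2],s)) ;print(rel([*((p+s['eef_pos'])/2)[:2],.2],s))
E
```

```text
[ 0.61105088 -0.06341547  0.13      ] [0.48075946 0.09423041 0.08      ]
[-1.2092 -0.8311  0.0149]
[-0.6046 -0.4156  0.0144]
```

>>> jog_arm:
  rows: "0 0 0 -0.6 -0.416 0.015 0;0 0 0 -0.6 -0.416 0.015 0;0 0 0 -0.6 -0.416 0.015 0;0 0 0 -0.6 -0.416 0.015 0;0 0 0 -0.6 -0.416 0.015 0;0 0 0 -0.6 -0.416 0.015 0;0 0 0 -0.6 -0.416 0.015 0;0 0 0 -0.6 -0.416 0.015 0;0 0 0 -0.6 -0.416 0.015 0;0 0 0 -0.6 -0.416 0.015 0;0 0 0 -0.6 -0.416 0.015 0;0 0 0 -0.6 -0.416 0.015 0"

```text
time: 1.1
eef_pos: [0.376, 0.221, 0.1998]
tcp_rot: [[-0.96, 0.279, -0.001], [0.279, 0.96, -0.0], [0.001, -0.0, -1.0]]
ft_force: [-0.7, 0.5, 0.8]
opening: 0.0001
grasp_force: 0.0
```

>>> jog_arm:
  rows: "0 0 0 -0.607 -0.415 0.015 0;0 0 0 -0.607 -0.415 0.015 0;0 0 0 -0.607 -0.415 0.015 0;0 0 0 -0.607 -0.415 0.015 0;0 0 0 -0.607 -0.415 0.015 0;0 0 0 -0.607 -0.415 0.015 0;0 0 0 -0.607 -0.415 0.015 0;0 0 0 -0.607 -0.415 0.015 0;0 0 0 -0.607 -0.415 0.015 0;0 0 0 -0.607 -0.415 0.015 0;0 0 0 -0.607 -0.415 0.015 0;0 0 0 -0.607 -0.415 0.015 0;0 0 0 -0.607 -0.415 0.015 0;0 0 0 -0.607 -0.415 0.015 0"

```text
time: 2.27
eef_pos: [0.6096, -0.061, 0.1929]
tcp_rot: [[-0.961, 0.276, 0.0], [0.276, 0.961, 0.0], [-0.0, 0.0, -1.0]]
ft_force: [-0.2, -0.5, 0.6]
opening: -0.0
grasp_force: 0.0
```

Run:
```python
from h import *
s=state();print(s['time'],s['eef_pos'],s['tcp_rot'].round(4),s['ft_force'],s['opening'],s['joint_pos'])
print(rel(rail(-.088,.1),s))
```

```text
2.2667 [ 0.60958875 -0.06098238  0.19294165] [[-9.612e-01  2.760e-01  1.000e-04]
 [ 2.760e-01  9.612e-01  0.000e+00]
 [-1.000e-04  1.000e-04 -1.000e+00]] [-0.23525721 -0.5122032   0.60937313] -3.222308827252663e-05 [-9.97310295e-02  3.95086118e-01  1.77642361e-01  1.35322893e+00
  4.48456938e-05  1.79915475e-01]
[-0.0041 -0.0039  0.1859]
```

>>> jog_arm:
  rows: "0 0 0 -0.004 -0.004 0.06 0;0 0 0 -0.004 -0.004 0.12 0;0 0 0 -0.004 -0.004 0.16 0;0 0 0 -0.004 -0.004 0.186 0;0 0 0 -0.004 -0.004 0.186 0;0 0 0 -0.004 -0.004 0.186 0"

```text
time: 2.77
eef_pos: [0.6109, -0.0643, 0.0998]
tcp_rot: [[-0.961, 0.277, -0.001], [0.277, 0.961, 0.0], [0.001, -0.0, -1.0]]
ft_force: [1.1, 0.9, 0.7]
opening: -0.0
grasp_force: 0.0
```

Run:
```python
from h import *
s=state();print(s['time'],s['eef_pos'],s['ft_force'],rel(rail(-.088,.082),s))
a=get_image('scene')[120:320,160:480];b=get_image('wrist')
cv2.imwrite('pics/b.png',np.hstack([cv2.resize(a,(480,300)),cv2.resize(b,(400,300))[:,:320]]))
```

```text
2.7667 [ 0.61094231 -0.0642711   0.09976854] [1.08308922 0.88136387 0.74949449] [0.0002 0.0017 0.0355]
```

View pics/b.png

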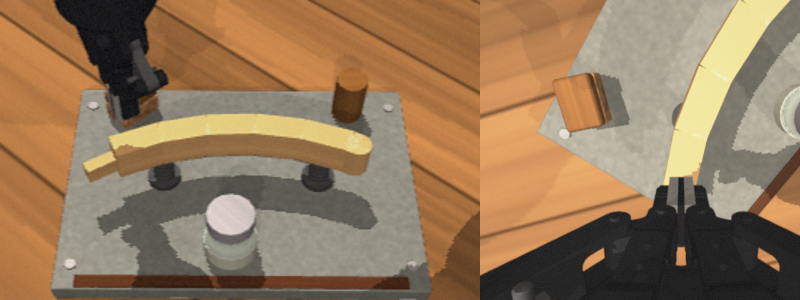

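The wrist view shows the closed tips over the rail next to the tenon shoulder (680,185 in the composite). In the scene crop the tip seems to sit behind the edge (115,118), so I check it by projection.

Run:
```python
from h import *
c=camera_model('scene')
def pr(p):
    q=c['R']@p+c['t'];u=np.array([c['fx']*q[0]/q[2]+c['cx'],c['fy']*q[1]/q[2]+c['cy']]);return ((u-[160,120])*1.5).round(1)
print('tcp',pr(state()['eef_pos']),[ (s,pr(rail(s,.088))) for s in(-.105,-.088,0,.1347)])
cw=camera_model('wrist');M=np.linalg.inv(cw['mount']);q=M[:3,3];print('tcp wrist px',cw['fx']*q[0]/q[2]+cw['cx'],cw['fy']*q[1]/q[2]+cw['cy'])
im=get_image('wrist')
print(cw['mount'])
cv2.imwrite('pics/c.png',np.hstack([cv2.resize(get_image('scene')[160:260,200:300],(400,400)),cv2.resize(im[180:330,250:400],(400,400))]))
```

```text
tcp [126.5 129.8] [(-0.105, array([112. , 145.4])), (-0.088, array([129.9, 139.1])), (0, array([224.8, 122.4])), (0.1347, array([370. , 147.2]))]
tcp wrist px 321.0924216604654 281.628394195547
[[ 1.40591334e-03 -9.63683799e-01 -2.67042242e-01  6.70930890e-02]
 [ 9.99998939e-01  1.25276370e-03  7.43866459e-04 -5.33748492e-05]
 [-3.82311227e-04 -2.67043005e-01  9.63684537e-01 -1.65623360e-01]
 [ 0.00000000e+00  0.00000000e+00  0.00000000e+00  1.00000000e+00]]
```

View pics/c.png

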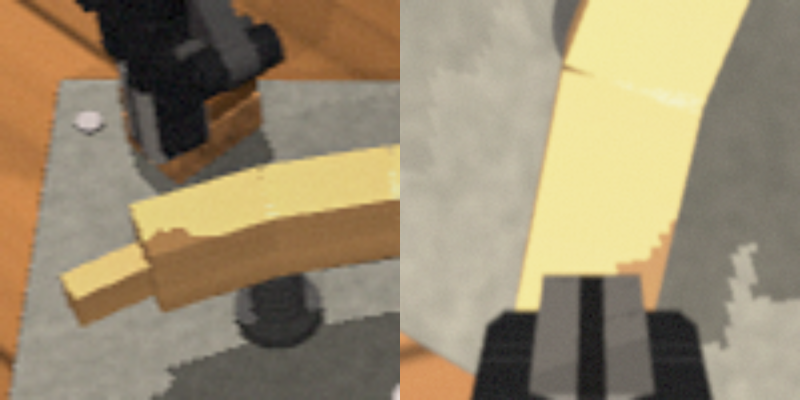

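The projected TCP matches the tips in the wrist view. In the scene view they sit about 13 mm higher than nominal, so I will descend in small steps and judge contact by force.

>>> jog_arm:
  rows: "0 0 0 0 0.001 0.006 0;0 0 0 0 0.002 0.012 0;0 0 0 0 0.002 0.018 0;0 0 0 0 0.002 0.022 0;0 0 0 0 0.002 0.022 0;0 0 0 0 0.002 0.022 0"

```text
time: 3.47
eef_pos: [0.6116, -0.0643, 0.0883]
tcp_rot: [[-0.961, 0.278, -0.001], [0.278, 0.961, -0.0], [0.0, -0.0, -1.0]]
ft_force: [0.6, -0.3, -0.4]
opening: -0.0003
grasp_force: 0.0
```

```bash
cat >> h.py <<'E'
def look(n=8,save=None):
    F=[];
    for i in range(n):
        im=get_image('scene');F.append(state()['ft_force'])
    s=state();print(s['time'],s['eef_pos'].round(4),'F',np.mean(F,0).round(2),np.std(F,0).round(2))
    if save:cv2.imwrite(save,im)
    return s,im
def sink(im):
    # mean vertical shift (px) of rail's nose-half region vs the first scene picture
    a=cv2.imread('pics/scene1.png');g=lambda q:np.float32(cv2.cvtColor(q,cv2.COLOR_BGR2GRAY)[200:240,350:412])
    m=[]
    A=g(a);T=A[6:-6,4:-4]
    for up in (g(im),):
        k=4;f=lambda q:cv2.resize(q,None,fx=k,fy=k,interpolation=cv2.INTER_CUBIC)
        r=cv2.matchTemplate(f(up),f(T),cv2.TM_CCOEFF_NORMED);l=cv2.minMaxLoc(r)
        print('nose shift px',(l[3][0]/k-4,l[3][1]/k-6),round(l[1],3))
E
python3 - <<'E'
from h import *
s,im=look();sink(im)
E
```

```text
3.8667 [ 0.6118 -0.0642  0.0886] F [ 0.31  0.17 -0.15] [0.51 0.52 0.36]
nose shift px (0.0, 0.0) 0.998
```

>>> jog_arm:
  rows: "0 0 0 0 0 0.004 0;0 0 0 0 0 0.008 0;0 0 0 0 0 0.012 0;0 0 0 0 0 0.012 0"

```text
time: 4.2
eef_pos: [0.6115, -0.0642, 0.0819]
tcp_rot: [[-0.961, 0.278, -0.001], [0.278, 0.961, -0.0], [0.001, -0.0, -1.0]]
ft_force: [0.1, -0.1, -0.6]
opening: 0.0003
grasp_force: 0.0
```

Run:
```python
from h import *
s,im=look(8,'pics/d.png');sink(im);print(rel(rail(-.088,.08),s))
```

```text
4.6 [ 0.6118 -0.0642  0.0826] F [-0.27 -0.3   0.06] [0.41 0.45 0.35]
nose shift px (0.0, 0.0) 0.998
[0.0019 0.0011 0.0052]
```

Run:
```python
from h import *
im=cv2.imread('pics/d.png');w=get_image('wrist')
cv2.imwrite('pics/e.png',np.hstack([cv2.resize(im[160:260,200:300],(400,400),interpolation=2),cv2.resize(w[180:330,250:400],(400,400))]))
```

```text
(no output)
```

View pics/e.png

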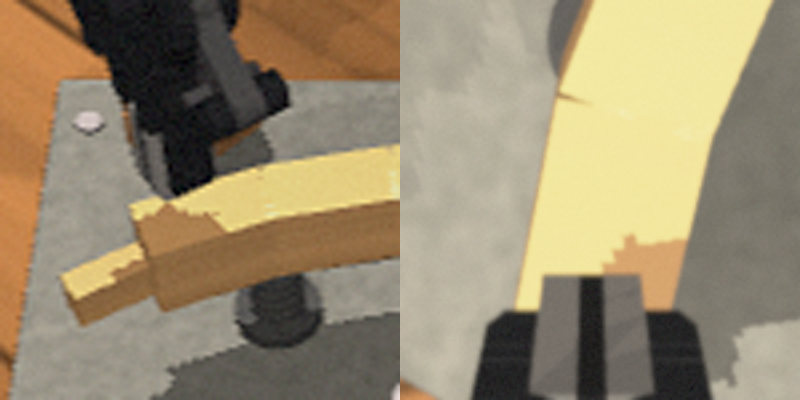

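The tips are centred on the rail but still about 1 cm above it (scene crop (178,193) against the rail point at (186,211)). I continue down in small steps.

>>> jog_arm:
  rows: "0 0 0 0.001 0.001 0.004 0;0 0 0 0.002 0.001 0.008 0;0 0 0 0.002 0.001 0.012 0;0 0 0 0.002 0.001 0.016 0;0 0 0 0.002 0.001 0.016 0;0 0 0 0.002 0.001 0.016 0"

```text
time: 5.15
eef_pos: [0.6108, -0.0635, 0.0743]
tcp_rot: [[-0.961, 0.278, -0.0], [0.278, 0.961, -0.0], [0.0, -0.0, -1.0]]
ft_force: [-0.2, 0.3, 0.2]
opening: 0.0001
grasp_force: 0.0
```

Run:
```python
from h import *
s,im=look(8);sink(im)
```

```text
5.55 [ 0.611  -0.0635  0.0746] F [-0.25  0.11 -0.21] [0.33 0.44 0.5 ]
nose shift px (0.0, 0.0) 0.998
```

>>> jog_arm:
  rows: "0 0 0 0 0 0.003 0;0 0 0 0 0 0.006 0;0 0 0 0 0 0.008 0;0 0 0 0 0 0.008 0;0 0 0 0 0 0.008 0"

```text
time: 5.97
eef_pos: [0.6108, -0.0635, 0.0704]
tcp_rot: [[-0.961, 0.278, -0.0], [0.278, 0.961, -0.0], [0.0, -0.0, -1.0]]
ft_force: [0.0, 0.2, 0.2]
opening: 0.0
grasp_force: 0.0
```

Run:
```python
from h import *
s,im=look(8);sink(im)
```

```text
6.3667 [ 0.611  -0.0635  0.0705] F [-0.21 -0.16  0.2 ] [0.45 0.33 0.37]
nose shift px (0.0, 0.0) 0.998
```

Run:
```python
from h import *
im=get_image('scene');w=get_image('wrist');t=get_image('top')
cv2.imwrite('pics/f.png',np.hstack([cv2.resize(im[160:260,200:300],(400,400),interpolation=2),cv2.resize(w[180:330,250:400],(400,400))]))
```

```text
(no output)
```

View pics/f.png

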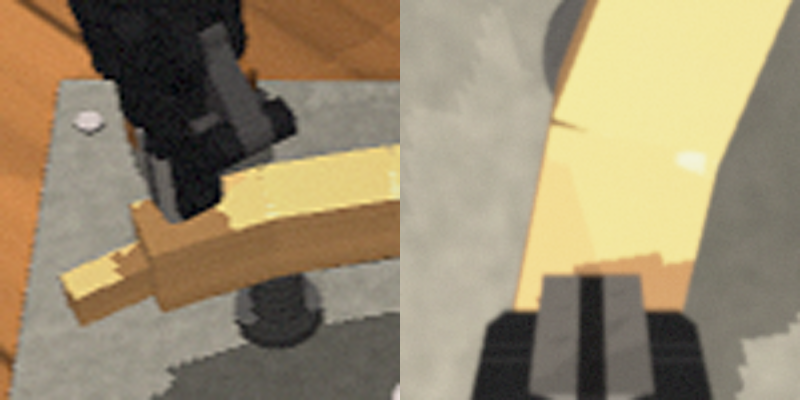

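The tips (185,217) now appear right at the edge and their shadow nearly closes. I go down 4 mm more.

>>> jog_arm:
  rows: "0 0 0 0 0 0.002 0;0 0 0 0 0 0.004 0;0 0 0 0 0 0.006 0;0 0 0 0 0 0.008 0;0 0 0 0 0 0.008 0"

```text
time: 6.93
eef_pos: [0.6108, -0.0634, 0.0662]
tcp_rot: [[-0.961, 0.278, -0.0], [0.278, 0.961, -0.0], [0.0, -0.0, -1.0]]
ft_force: [0.3, -0.1, -0.3]
opening: -0.0001
grasp_force: 0.0
```

Run:
```python
from h import *
s,im=look(8);sink(im)
```

```text
7.3333 [ 0.611  -0.0635  0.0666] F [-0.12 -0.03 -0.18] [0.39 0.46 0.48]
nose shift px (0.0, 0.0) 0.998
```

>>> jog_arm:
  rows: "0 0 0 0 0 0.002 0;0 0 0 0 0 0.004 0;0 0 0 0 0 0.006 0;0 0 0 0 0 0.006 0"

```text
time: 7.67
eef_pos: [0.6109, -0.0635, 0.0633]
tcp_rot: [[-0.961, 0.278, -0.0], [0.278, 0.961, -0.0], [0.0, -0.0, -1.0]]
ft_force: [0.5, 0.6, 0.5]
opening: 0.0002
grasp_force: 0.2
```

Run:
```python
from h import *
s,im=look(6,'pics/g0.png');sink(im);w=get_image('wrist')
cv2.imwrite('pics/g.png',np.hstack([cv2.resize(im[160:260,200:300],(400,400),interpolation=2),cv2.resize(w[180:330,250:400],(400,400))]))
```

```text
7.9667 [ 0.6109 -0.0635  0.0636] F [-0.57  0.06  0.34] [0.48 0.29 0.34]
nose shift px (-0.25, 0.25) 0.993
```

View pics/g.png

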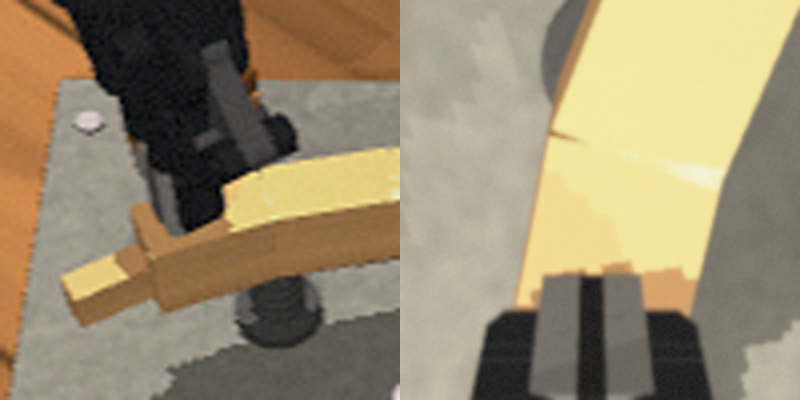

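Contact has just begun: the nose shifted 0.25 px and the shadow is closed at the tips, at a TCP height of about 0.064. Now I press about 6 mm.

>>> jog_arm:
  rows: "0 0 0 0 0 0.003 0;0 0 0 0 0 0.006 0;0 0 0 0 0 0.009 0;0 0 0 0 0 0.012 0;0 0 0 0 0 0.012 0;0 0 0 0 0 0.012 0"

```text
time: 8.52
eef_pos: [0.6111, -0.0635, 0.0576]
tcp_rot: [[-0.961, 0.278, 0.0], [0.278, 0.961, -0.0], [-0.0, -0.0, -1.0]]
ft_force: [-0.6, -0.6, 3.0]
opening: 0.0002
grasp_force: 1.3
```

Run:
```python
from h import *
s,im=look(8);sink(im)
R=s['tcp_rot'];p0=rail(-.088,.0577)
c=camera_model('scene')
def pr(p):
    q=c['R']@p+c['t'];return np.array([c['fx']*q[0]/q[2],c['fy']*q[1]/q[2]])
print('px per mm',(pr(rail(.1,.078))-pr(rail(.1,.088)))/10, 'err now',rel(rail(-.088,s['eef_pos'][2]),s))
# rows relative to each call's start
S=np.linspace(-.088,.1227,49);K=[S[0:17],S[16:33],S[32:49]]
for q in K:
    print('; '.join('0 0 0 %.3f %.3f 0 0'%tuple((R.T@(rail(v,0)-rail(q[0],0))/.5)[:2]) for v in q[1:]))
```

```text
8.9167 [ 0.6111 -0.0635  0.0576] F [ 0.03 -0.35  2.72] [0.34 0.23 0.63]
nose shift px (-1.0, 3.0) 0.99
px per mm [-0.08477352  0.46051786] err now [ 0.0001  0.0001 -0.    ]
0 0 0 0.009 0.002 0 0; 0 0 0 0.017 0.003 0 0; 0 0 0 0.026 0.005 0 0; 0 0 0 0.034 0.007 0 0; 0 0 0 0.043 0.010 0 0; 0 0 0 0.051 0.012 0 0; 0 0 0 0.060 0.015 0 0; 0 0 0 0.068 0.017 0 0; 0 0 0 0.076 0.020 0 0; 0 0 0 0.085 0.023 0 0; 0 0 0 0.093 0.026 0 0; 0 0 0 0.101 0.029 0 0; 0 0 0 0.109 0.033 0 0; 0 0 0 0.117 0.036 0 0; 0 0 0 0.125 0.040 0 0; 0 0 0 0.133 0.044 0 0
0 0 0 0.008 0.004 0 0; 0 0 0 0.016 0.008 0 0; 0 0 0 0.023 0.012 0 0; 0 0 0 0.031 0.017 0 0; 0 0 0 0.038 0.021 0 0; 0 0 0 0.046 0.026 0 0; 0 0 0 0.053 0.030 0 0; 0 0 0 0.061 0.035 0 0; 0 0 0 0.068 0.040 0 0; 0 0 0 0.075 0.046 0 0; 0 0 0 0.082 0.051 0 0; 0 0 0 0.089 0.056 0 0; 0 0 0 0.096 0.062 0 0; 0 0 0 0.102 0.067 0 0; 0 0 0 0.109 0.073 0 0; 0 0 0 0.116 0.079 0 0
0 0 0 0.006 0.006 0 0; 0 0 0 0.013 0.012 0 0; 0 0 0 0.019 0.018 0 0; 0 0 0 0.025 0.025 0 0; 0 0 0 0.031 0.031 0 0; 0 0 0 0.037 0.037 0 0; 0 0 0 0.043 0.044 0 0; 0 0 0 0.048 0.051 0 0; 0 0 0 0.054 0.058 0 0; 0 0 0 0.059 0.064 0 0; 0 0 0 0.065 0.071 0 0; 0 0 0 0.070 0.079 0 0; 0 0 0 0.075 0.086 0 0; 0 0 0 0.080 0.093 0 0; 0 0 0 0.085 0.100 0 0; 0 0 0 0.089 0.108 0 0
```

The rail has sunk about 6.5 mm (2.7 N, 3 px), which is a light touch. Sliding the first third now.

>>> jog_arm:
  rows: "0 0 0 0.009 0.002 0 0; 0 0 0 0.017 0.003 0 0; 0 0 0 0.026 0.005 0 0; 0 0 0 0.034 0.007 0 0; 0 0 0 0.043 0.010 0 0; 0 0 0 0.051 0.012 0 0; 0 0 0 0.060 0.015 0 0; 0 0 0 0.068 0.017 0 0; 0 0 0 0.076 0.020 0 0; 0 0 0 0.085 0.023 0 0; 0 0 0 0.093 0.026 0 0; 0 0 0 0.101 0.029 0 0; 0 0 0 0.109 0.033 0 0; 0 0 0 0.117 0.036 0 0; 0 0 0 0.125 0.040 0 0; 0 0 0 0.133 0.044 0 0; 0 0 0 0.133 0.044 0 0"

```text
time: 10.33
eef_pos: [0.5522, -0.0231, 0.0575]
tcp_rot: [[-0.961, 0.278, -0.001], [0.278, 0.961, 0.0], [0.001, 0.0, -1.0]]
ft_force: [-0.7, 1.7, 2.6]
opening: 0.0
grasp_force: 1.4
```

Run:
```python
from h import *
s,im=look(5);sink(im);print(rel(rail(-.088+.2107/3,.0577),s))
```

```text
10.5833 [ 0.5528 -0.0236  0.0573] F [-1.17  1.72  2.8 ] [0.5  0.45 0.46]
nose shift px (-1.25, 3.0) 0.988
[-0.0011 -0.0003 -0.0008]
```

>>> jog_arm:
  rows: "0 0 0 0.008 0.004 0 0; 0 0 0 0.016 0.008 0 0; 0 0 0 0.023 0.012 0 0; 0 0 0 0.031 0.017 0 0; 0 0 0 0.038 0.021 0 0; 0 0 0 0.046 0.026 0 0; 0 0 0 0.053 0.030 0 0; 0 0 0 0.061 0.035 0 0; 0 0 0 0.068 0.040 0 0; 0 0 0 0.075 0.046 0 0; 0 0 0 0.082 0.051 0 0; 0 0 0 0.089 0.056 0 0; 0 0 0 0.096 0.062 0 0; 0 0 0 0.102 0.067 0 0; 0 0 0 0.109 0.073 0 0; 0 0 0 0.116 0.079 0 0; 0 0 0 0.116 0.079 0 0"

```text
time: 12.0
eef_pos: [0.5078, 0.0311, 0.0575]
tcp_rot: [[-0.961, 0.277, -0.001], [0.277, 0.961, 0.001], [0.001, 0.0, -1.0]]
ft_force: [-0.1, 1.8, 3.4]
opening: 0.0
grasp_force: 1.4
```

Run:
```python
from h import *
s,im=look(5);print(rel(rail(-.088+.2107*2/3,.0577),s))
```

```text
12.25 [0.5082 0.0304 0.0574] F [-1.03  1.38  2.83] [0.44 0.38 0.68]
[-0.0011 -0.0005 -0.0007]
```

>>> jog_arm:
  rows: "0 0 0 0.006 0.006 0 0; 0 0 0 0.013 0.012 0 0; 0 0 0 0.019 0.018 0 0; 0 0 0 0.025 0.025 0 0; 0 0 0 0.031 0.031 0 0; 0 0 0 0.037 0.037 0 0; 0 0 0 0.043 0.044 0 0; 0 0 0 0.048 0.051 0 0; 0 0 0 0.054 0.058 0 0; 0 0 0 0.059 0.064 0 0; 0 0 0 0.065 0.071 0 0; 0 0 0 0.070 0.079 0 0; 0 0 0 0.075 0.086 0 0; 0 0 0 0.080 0.093 0 0; 0 0 0 0.085 0.100 0 0; 0 0 0 0.089 0.108 0 0; 0 0 0 0.089 0.108 0 0;0 0 0 0.089 0.108 0 0;0 0 0 0.089 0.108 0 0"

```text
time: 13.83
eef_pos: [0.4806, 0.0949, 0.0575]
tcp_rot: [[-0.961, 0.278, -0.0], [0.278, 0.961, 0.001], [0.001, 0.001, -1.0]]
ft_force: [-1.2, 1.9, 2.4]
opening: 0.0001
grasp_force: 1.4
```

Run:
```python
from h import *
s,im=look(5);print(rel(rail(.1227,.0577),s))
w=get_image('wrist')
cv2.imwrite('pics/h.png',np.hstack([cv2.resize(im[160:260,310:440],(520,400),interpolation=2),cv2.resize(w[180:330,250:350],(267,400))]))
```

```text
14.0833 [0.4807 0.0945 0.0575] F [-0.6   1.82  2.49] [0.44 0.43 0.43]
[-0.0002 -0.0005 -0.0004]
```

View pics/h.png

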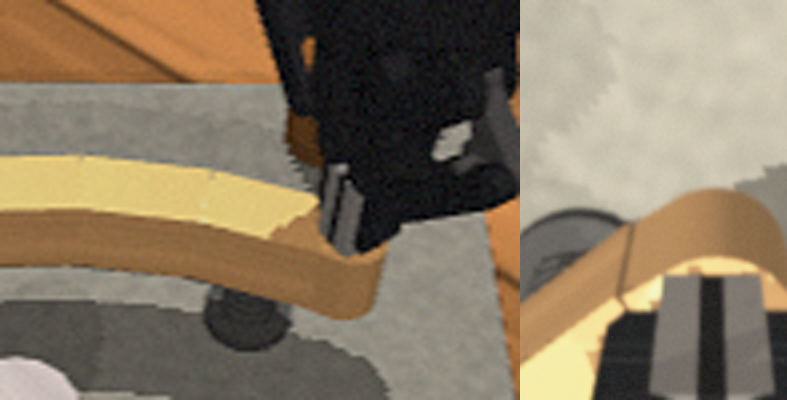

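The tips rest on the rounded end (scene crop (350,250)) with a 2.5 N touch, so I hand the job in.

```bash
python3 -c "
from bench import *
print(finish_job())"
```

```text
the job is handed in; nothing more can be done
None
```

I ran the closed fingertips along the whole edge from the tenon end to the rounded end and handed the job in at about 14 s, still resting on the rounded end at about 2.5 N. The rail had sunk about 6.5 mm when I last measured it, a third of the way along; I did not check the jar, dowel and block again afterwards.

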